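# Find the empty tin by its weight and zero the kitchen scale under it

### The arm

A 6-joint arm with a two-finger parallel gripper is mounted at the origin on the work surface. World frame = base frame: x ahead of the robot, y to its left, z up, the work surface at z = 0. Lengths are in m, angles in rad, forces in N, time in s.
With the tool pointing down it reaches from about 0.35 to 0.975 m from the base axis. Payload 4.9 kg.
Tool frame: the origin (TCP) lies midway between the tips of the shut fingers; the grasp point (between the pads) lies 19 mm behind it (ctrl.hold_point_z is the distance from the TCP to the grasp point, in m); z points along the fingers, y is the line along which they close (so a half turn about z gives the same grasp; the last joint's range is limited). The gripper opens to 85 mm and grips with 20 to 120 N. Pads are 22 mm wide; open, the fingers measure 114 mm over their backs; the gripper's body (76 mm by 85 mm) begins 54 mm behind the grasp point. The pads swing forward as they close: fully open they stand 13 mm farther back than shut.
Start: joints at [1.146, 0.053, 1.613, -0, 1.476, -0.119], TCP at [0.188, 0.596, 0.231] pointing down, gripper open.
Joint ranges: [-3.01, 3.01], [-1.01, 2.22], [0.06, 2.58], [-1.02, 4.17], [0.09, 2.62], [-3.14, 3.14]. Speed limits (rad/s): [2.57, 2.57, 3.14, 3.14, 3.14, 3.14].

### API

Orientations are given as a rotation vector (axis times angle).
In Python, from station import status, viewer, finish_job, ctrl gives the robot as it stands.
- The arm moves only by the shell command python3 -m jog 'ROWS' [FORCE]. ROWS is JSON, a list of rows, each a list of 7 numbers: the turn, a rotation vector about the tool's x, y, z each as a share of 5 degrees, from -1 to 1, then the shift along the tool's x, y, z each as a share of 30 mm, from -1 to 1, then the opening, from -1 (shut) to 1 (fully open). A call has 1 to 5 rows; each row shifts and turns the commanded pose from where the row before left it, along the tool's axes as they then stand; what a row does not reach is not made up. A row lasts 1/8 s, in which the tool goes at most 62.5 mm and 10.7 degrees, less where a joint would pass 70% of its speed; a pose out of reach is approached as far as the arm can. A call with a number of a shift or a turn outside -1 to 1 is refused whole. A call with a gripper value outside its range is refused whole. The fingers move at their own pace and stop on an object; FORCE is the grip in N (left out, the last holds). Time passes only in rows, so rows that do not move let the fingers close. It gives the time, the measured TCP pose, the force, the opening and the grip force at its end, in the units of the state.
- status.get_obs(): the state, without advancing time (a new reading comes with each control period).
- viewer.get_image(name): name is "scene" or "top" or "wrist"; returns a dict with "img" (400x640x3 uint8, red, green, blue), "fovy" (degrees; the focal length in pixels is half the picture's height over the tangent of half this angle, whatever the lens; pixels are square), "cx", "cy" (the principal point, pixels), "distortion" ([k1, k2, p1, p2, k3] as OpenCV has them; the pictures are not rectified), "rvec" (rotation vector, rad) and "tvec" (3), from world to camera coordinates, as OpenCV has them. Camera axes: x right, y down, z forward; pixel columns grow to the right and rows downward; lengths in m; the calibration is good to about 2 mm. A picture is of the moment at which its call begins. There is no depth.
- finish_job(): hands the job in; it is judged then, once.
The state is a dict: "t": time; "q": joint angles; "dq": joint speeds; "effort": joint torques, N m; "tool_pos": TCP position; "tool_rot": TCP orientation; "contact_force": force on the tool from outside, world axes, zero at the start; "wrist_torque": the same for the moment, N m; "opening": finger opening in m; "grip_force": force on a finger pad.
Only numpy, scipy, OpenCV 4.12 (cv2) and the standard library are available. Lean on these libraries where they do the work, as an engineer would, in place of code of your own. Each camera call takes 0.05 s, during which the arm holds its last target. There are 200 camera calls.

### The job

I am about to refill the red storage tins. They look alike, so lift them and feel which one is empty, which is full and which is only part full: stand the empty one in the middle of the scale's platform and turn the scale's knob so that it reads zero with that tin on it, stand the full one on the middle of the cork mat, and leave the part-full one standing in its own place. Set things down gently and do not shift or knock over anything else.

Things in the scene. Friction and masses are not known exactly. Their poses are not given: they have to be found in the camera images.
- tin_a: one of three look-alike square tins, red with a cream lid that is held fast, 64 x 64 mm, 120 mm tall, flat upright sides. One is empty (about 0.15 kg), one part full (about 0.3 kg), one full (about 0.5 kg); which is which changes and cannot be seen, only felt as weight. Origin: centre of its underside; z up, x and y square to its sides
- tin_b: one of three look-alike square tins, red with a cream lid that is held fast, 64 x 64 mm, 120 mm tall, flat upright sides. One is empty (about 0.15 kg), one part full (about 0.3 kg), one full (about 0.5 kg); which is which changes and cannot be seen, only felt as weight. Origin: centre of its underside; z up, x and y square to its sides
- tin_c: one of three look-alike square tins, red with a cream lid that is held fast, 64 x 64 mm, 120 mm tall, flat upright sides. One is empty (about 0.15 kg), one part full (about 0.3 kg), one full (about 0.5 kg); which is which changes and cannot be seen, only felt as weight. Origin: centre of its underside; z up, x and y square to its sides
- mat: square cork mat fixed to the counter, 140 x 140 mm and 8 mm thick. Origin: centre of its underside; x and y square to its sides
- scale: cream mechanical kitchen scale, fixed, 260 mm long (its x) and 150 mm wide (its y). Origin: centre of its footprint on the counter. The housing is 60 mm tall under the platform; towards its -x end lies a dial face that slopes down to -x at 0.26 rad (15 degrees), rising from about 30 to 56 mm
- platform: the scale's square steel platform, 140 x 140 mm, 55 mm towards the scale's +x from its origin. Origin: centre of its top face, 85 mm above the counter when empty. It sinks 16 mm for 1 kg, on a spring, and so turns the pointer
- knob_grip (a point): point on the axis of the round black zeroing knob (36 mm in diameter, 31 mm tall) in the middle of the dial face, 25 mm above the face; its z points out of the face along that axis. Knob and white dial turn as one piece, up to 3 rad either way from the zero mark facing the platform, against 0.03 N m of friction, and stay where they are left
- pointer_tip (a point): tip of the thin black pointer, 43 mm from the knob's axis, just above the dial. The load on the platform drives it, clockwise seen from above, one turn for 1 kg; with the platform empty it points straight at the platform (the scale's +x). Turning the knob does not move it
- zero_mark (a point): inner part of the red zero mark on the white dial, 43 mm from the knob's axis; it turns with the knob. The scale reads zero when the pointer's tip lies on it. Black marks go round the dial every 50 g (10 g is 2.7 mm at the tip)
- mill: bystander: dark wooden pepper mill, 52 mm across, 136 mm tall, upright. Origin: centre of its underside. Leave it where it is.
- shaker: bystander: white sugar shaker with a steel top, 53 mm across, 105 mm tall, upright. Origin: centre of its underside. Leave it where it is.
- spice_jar: bystander: amber glass spice jar with a black lid, 51 mm across, 95 mm tall, upright. Origin: centre of its underside. Leave it where it is.
- berry_bowl: bystander: blue bowl of strawberries, 132 mm across, 80 mm tall, near the back. Origin: centre of its underside. Leave it where it is.
- mug: bystander: grey-green mug, 78 mm across (110 mm with its handle), 90 mm tall. Origin: centre of its underside. Leave it where it is.
- spoon: bystander: wooden spoon lying flat, 240 mm long (its x), under 30 mm high. Origin: under its middle. Leave it where it is.
There are look-alikes about, which are no part of the job. There is more than one size of the mat; the job needs the middle-sized. What is shaped like the tin_b but purple is not meant.

How it is judged:
By the outcome, as a careful person would: the job done as asked, in the order asked, and still so for the second after the job is handed in, with the robot touching nothing.
It also fails if it takes over 72 s, if anything falls off the work surface, if the arm or the gripper's body presses on something with over 40 N, if the wrist force passes 120 N, or if a joint passes its speed limit or range.

## Working session

There is one attempt and no reset: what is moved stays moved. The work goes in short steps, Python scripts to look and compute and a shell command to move; the robot and the scene stay as the last step left them, time stands still between calls to the robot, and variables do not carry over. Pictures are saved under pics/ and viewed, at most 10 in all, crops included, and the job is handed in when it is done.

```bash
ls; mkdir -p pics; cat > h.py <<'E'
import numpy as np, cv2
from scipy.spatial.transform import Rotation as R
from station import status, viewer, ctrl
def cam(d):
    h,w=d["img"].shape[:2]; f=h/2/np.tan(np.radians(d["fovy"])/2)
    return np.array([[f,0,d["cx"]],[0,f,d["cy"]],[0,0,1]]),np.array(d["distortion"],float)
def ray(d,px):
    K,D=cam(d); n=cv2.undistortPoints(np.array(px,float).reshape(-1,1,2),K,D).reshape(-1,2)
    M=R.from_rotvec(np.ravel(d["rvec"])).as_matrix()
    o=-M.T@np.ravel(d["tvec"]); return o,np.c_[n,np.ones(len(n))]@M
def onplane(d,px,z):
    o,v=ray(d,px); return o+v*((z-o[2])/v[:,2])[:,None]
def two(d1,p1,d2,p2):
    o1,v1=ray(d1,[p1]);o2,v2=ray(d2,[p2]);A=np.c_[v1[0],-v2[0]]
    s=np.linalg.lstsq(A,o2-o1,rcond=None)[0];a=o1+s[0]*v1[0];b=o2+s[1]*v2[0]
    return (a+b)/2,np.linalg.norm(a-b)
def proj(d,P):
    K,D=cam(d); return cv2.projectPoints(np.array(P,float).reshape(-1,3),np.ravel(d["rvec"]),np.ravel(d["tvec"]),K,D)[0].reshape(-1,2)
def save(d,n,crop=None,s=1):
    im=d["img"][:,:,::-1]
    if crop: x0,y0,x1,y1=crop; im=im[y0:y1,x0:x1]
    cv2.imwrite(n,cv2.resize(im,None,fx=s,fy=s,interpolation=cv2.INTER_CUBIC))
import pickle
def grab(n,f):
    d=viewer.get_image(n); pickle.dump(d,open(f,'wb')); return d
def load(f): return pickle.load(open(f,'rb'))
E
python3 - <<'E'
from h import *
for n in("scene","top","wrist"):
    d=grab(n,n+'.pkl'); save(d,f'pics/{n}0.png',s=1.25)
    print(n,d["fovy"],d["distortion"],ray(d,[[320,200]]))
o=status.get_obs();print(o, ctrl.hold_point_z)
E
```

```text
pics
scene 51.00360668465863 [0.00197491 0.         0.         0.         0.        ] (array([0.92016497, 0.54509433, 0.83651169]), array([[-0.4192898 , -0.57818877, -0.70039026]]))
top 46.37761570778913 [-0.13023629  0.          0.          0.          0.        ] (array([ 0.36589575, -0.08980343,  1.40512769]), array([[ 0.10768717,  0.01117808, -0.99414273]]))
wrist 71.62392836457619 [-0.01627117  0.          0.          0.          0.        ] (array([0.12362933, 0.61523888, 0.37222607]), array([[ 0.2643582 , -0.09222957, -0.96007183]]))
{'t': 0.15, 'q': array([ 1.14599136e+00,  5.32708951e-02,  1.61396029e+00,  1.17536765e-05,
        1.47601299e+00, -1.18995585e-01]), 'dq': array([-0.00151611, -0.00139191, -0.00584688,  0.00045472, -0.00222596,
       -0.001517  ]), 'effort': array([ 7.27248134e-04, -3.94242239e+01, -3.70722234e+01, -1.13668116e-04,
        4.61868141e-03,  8.56575291e-07]), 'tool_pos': array([0.18795948, 0.59556197, 0.23031565]), 'tool_rot': array([-4.78426952e-01, -3.10448843e+00,  2.49359855e-03]), 'contact_force': array([ 0.59746558, -0.60407055, -0.33987227]), 'wrist_torque': array([ 0.01206634, -0.0108564 ,  0.02311809]), 'grip_force': 0.0, 'opening': 0.085420809312537} 0.0187
```

View pics/top0.png

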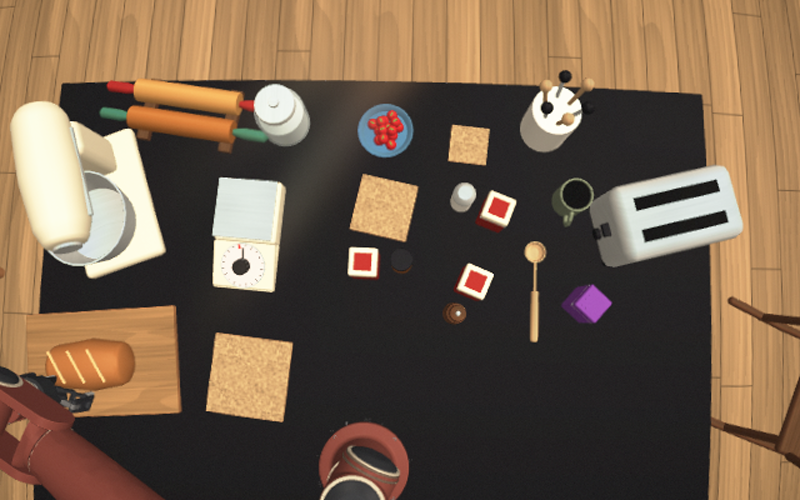

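View pics/scene0.png

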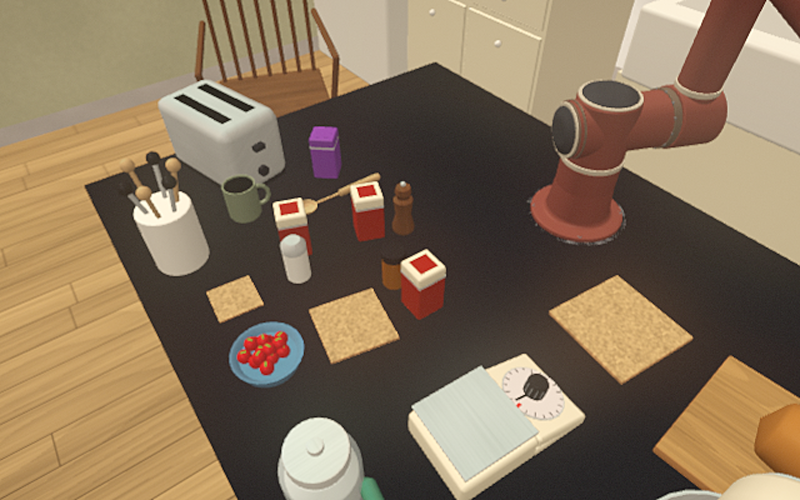

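Top view (800-wide picture): the tin lids are at (363,262), (475,281) and (498,210). The middle mat is at (385,208), with a larger one at (250,377) and a smaller one at (468,145). The scale platform is at (248,209) and the knob at (241,266). The scene view agrees with this.

```bash
python3 - <<'E'
from h import *
from scipy import ndimage as nd
T=load('top.pkl');S=load('scene.pkl')
def comps(d,lo,hi,amin):
    hsv=cv2.cvtColor(d["img"],cv2.COLOR_RGB2HSV); m=cv2.inRange(hsv,lo,hi)
    if lo[0]==0 and hi[0]<=8: m|=cv2.inRange(hsv,(172,lo[1],lo[2]),(180,hi[1],hi[2]))
    m=cv2.morphologyEx(m,cv2.MORPH_OPEN,np.ones((3,3)))
    out=[]
    for c in cv2.findContours(m,cv2.RETR_EXTERNAL,cv2.CHAIN_APPROX_NONE)[0]:
        if cv2.contourArea(c)>amin: out.append((cv2.contourArea(c),cv2.minAreaRect(c),c))
    return out
for n,d in(("T",T),("S",S)):
    print(n,'red')
    for a,r,c in comps(d,(0,150,90),(6,255,255),60):
        print(int(a),np.round(r[0],1),np.round(r[1],1),round(r[2],1))
    print('cork')
    for a,r,c in comps(d,(8,60,110),(22,190,255),500):
        if a<8000:
            P=onplane(d,cv2.boxPoints(r),.008); print(int(a),np.round(r[0],1),np.round(P.mean(0),3),np.round(np.linalg.norm(np.diff(P,axis=0),axis=1),3), np.degrees(np.arctan2(*(P[1]-P[0])[1::-1])).round(1))
print('cream T')
for a,r,c in comps(T,(0,0,150),(40,70,255),150):
    if a<7000: 
      P=onplane(T,cv2.boxPoints(r),.12); print(int(a),np.round(r[0],1),np.round(P.mean(0),3),np.round(np.linalg.norm(np.diff(P,axis=0),axis=1),3),np.degrees(np.arctan2(*(P[1]-P[0])[1::-1])).round(1))
save(T,'pics/sc_top.png',(160,130,240,240),5)
E
```

```text
T red
156 [380.  224.8] [13.8 13.3] 23.2
150 [289.5 209. ] [12. 13.] 90.0
145 [398.5 165.8] [13. 13.] 21.8
335 [310.1 105.6] [26.6 23.7] 71.6
67 [197.  84.] [ 8. 10.] 90.0
150 [95.7 69.1] [21.8  8.5] 8.1
cork
3097 [603.  370.5] [ 0.006 -0.973  0.008] [0.254 0.185 0.258] -91.8
3912 [199.1 301.3] [0.203 0.281 0.008] [0.194 0.194 0.192] -5.5
2043 [306.8 165.8] [ 0.621 -0.031  0.008] [0.142 0.143 0.142] -10.8
845 [374.7 115.5] [ 0.784 -0.236  0.008] [0.095 0.095 0.095] -5.3
739 [ 77.6 118.8] [0.761 0.714 0.008] [0.099 0.137 0.097] -88.5
S red
730 [210.1 283.7] [31.1 40.6] 85.6
722 [336.9 238.7] [34.6 33. ] 4.8
138 [338.6 210.7] [11.6 15.7] 63.4
158 [236.  193.6] [22.9 23.8] 80.5
515 [295.3 179.8] [23.4 25.1] 81.5
88 [230.5 166. ] [ 8. 13.] 90.0
81 [292.7 152.5] [ 7.7 13. ] 80.5
cork
1331 [397.1 366.5] [0.58  0.336 0.008] [0.299 0.135 0.268] 145.3
2602 [282.8 259. ] [ 0.619 -0.029  0.008] [0.16  0.153 0.145] 170.7
993 [187.6 238.3] [ 0.784 -0.231  0.008] [0.101 0.102 0.095] 176.2
5123 [495.8 259.7] [0.196 0.276 0.008] [0.237 0.253 0.199] -169.7
2737 [231.3  61.2] [ 0.195 -1.089  0.008] [0.715 0.664 0.52 ] -147.1
cream T
457 [380.2 224.6] [ 0.441 -0.243  0.12 ] [0.062 0.062 0.061] -22.2
455 [290. 209.] [0.478 0.007 0.12 ] [0.061 0.061 0.061] -88.5
444 [398.9 165.8] [ 0.607 -0.294  0.12 ] [0.063 0.063 0.063] -20.9
2028 [197.1 187.8] [0.532 0.272 0.12 ] [0.248 0.149 0.245] -0.2
1015 [540.4 169.5] [ 0.611 -0.708  0.12 ] [0.294 0.177 0.29 ] -75.0
3158 [ 77.8 164.1] [0.596 0.64  0.12 ] [0.271 0.324 0.258] -76.2
4857 [ 41.7 136.4] [0.68  0.768 0.12 ] [0.189 0.354 0.178] -84.2
557 [230.4  97.2] [0.796 0.19  0.12 ] [0.111 0.098 0.11 ] -49.5
1126 [444.5  94.5] [ 0.82  -0.426  0.12 ] [0.115 0.154 0.113] -87.4
```

View pics/sc_top.png

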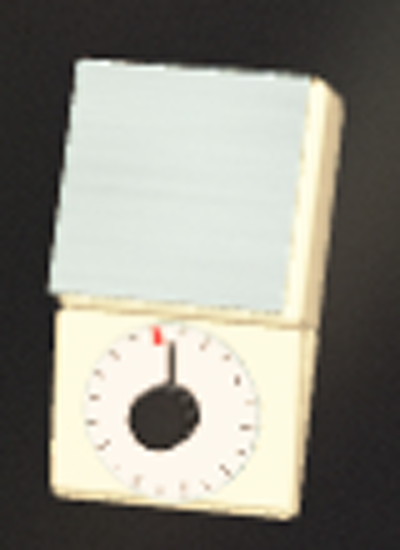

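The crop shows the zero mark at (157,336), about 10° anticlockwise of the pointer, which runs from the knob at (164,417) to (172,342). Next I'll get heights from two views, plus the obstacles.

```bash
python3 - <<'E'
from h import *
T=load('top.pkl');S=load('scene.pkl')
for n,a,b in(("t1",(289.5,209),(338.6,210.7)),("t2",(380,224.8),(292.7,152.5)),("t3",(398.5,165.8),(230.5,166)),("mat",(306.8,165.8),(282.8,259)),
 ("knobtop",(192.8,213.4),(428,308)),("spicejar",(320.8,208),(320,199)),("mill",(364,250),(322,148)),("shaker",(371,154),(235,192))):
    p,e=two(T,a,S,b);print(n,p.round(4),round(e,4))
c=np.array([(77,60),(312,78),(285,312),(50,293)])/5+[160,130]
P=onplane(T,c,.085);print(P.round(3),P.mean(0).round(4),np.linalg.norm(P-np.roll(P,1,0),axis=1).round(3))
# platform corner heights from scene: 1.25 px corners
cs=np.array([(486,367),(412,409),(462,472),(540,432)])/1.25
for i,j in((3,0),(0,1),(1,2),(2,3)):
    p,e=two(T,c[i],S,cs[j]);print('plat',p.round(3),round(e,4))
save(S,'pics/sc_scene.png',(310,270,480,400),4.6)
E
```

```text
t1 [0.4775 0.0087 0.1198] 0.0011
t2 [ 0.4407 -0.2426  0.1196] 0.0001
t3 [ 0.6069 -0.2923  0.1212] 0.0004
mat [ 0.6206 -0.0302  0.0024] 0.0026
knobtop [0.463  0.2972 0.057 ] 0.0002
spicejar [ 0.4798 -0.0736  0.0962] 0.0136
mill [ 0.371  -0.1994  0.1294] 0.0018
shaker [ 0.6401 -0.2153  0.1032] 0.0042
[[0.669 0.354 0.085]
 [0.661 0.213 0.085]
 [0.523 0.222 0.085]
 [0.531 0.361 0.085]] [0.5962 0.2874 0.085 ] [0.138 0.141 0.138 0.14 ]
plat [0.545 0.3   0.189] 0.074
plat [0.674 0.293 0.198] 0.0752
plat [ 0.658  0.276 -0.038] 0.0932
plat [ 0.506  0.296 -0.037] 0.1101
```

View pics/sc_scene.png

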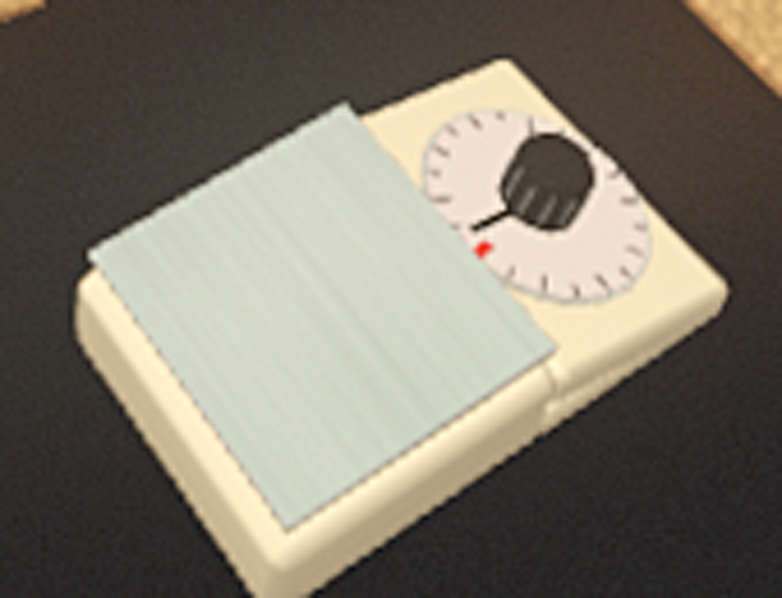

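The scene crop shows the platform corners at (347,103), (553,350), (289,530) and (92,256). The knob top is near (560,165), the pointer tip at (473,229) and the red zero mark at (484,250).

```bash
cat >> h.py <<'E'
def plan(x,y,z,psi):
    """target TCP, psi=world angle (deg) of closing axis; prints turn first, then shifts in tool axes after the turn"""
    o=status.get_obs(); M=R.from_rotvec(o["tool_rot"]).as_matrix()
    p=np.radians(psi); Y=np.array([np.cos(p),np.sin(p),0]); Z=np.array([0,0,-1.]); X=np.cross(Y,Z)
    if M[:,1]@Y<0: X,Y=-X,-Y
    G=np.c_[X,Y,Z]; r=np.degrees(R.from_matrix(M.T@G).as_rotvec())/5
    s=G.T@(np.array([x,y,z])-o["tool_pos"])/.03
    print('t',round(o["t"],2),'turn',r.round(2),'shift',s.round(3),'open',round(o["opening"],4))
E
python3 - <<'E'
from h import *
T=load('top.pkl');S=load('scene.pkl')
c=np.array([(77,60),(312,78),(285,312),(50,293)])/5+[160,130]
cs=np.array([(289,530),(92,256),(347,103),(553,350)])/4.6+[310,270]
Q=[two(T,a,S,b) for a,b in zip(c,cs)];print([(p.round(4),round(e,4)) for p,e in Q],np.mean([p for p,_ in Q],0))
print('knob',two(T,np.array((164,416))/5+[160,130],S,np.array((562,165))/4.6+[310,270]))
print('tip',two(T,np.array((172,342))/5+[160,130],S,np.array((473,229))/4.6+[310,270]))
print('zero',two(T,np.array((157,336))/5+[160,130],S,np.array((484,250))/4.6+[310,270]))
plan(.4775,.008,.26,1.5)
E
```

```text
[(array([0.6704, 0.3558, 0.0798]), np.float64(0.0006)), (array([0.6614, 0.216 , 0.0764]), np.float64(0.0033)), (array([0.5224, 0.2244, 0.0796]), np.float64(0.0045)), (array([0.5321, 0.3636, 0.0772]), np.float64(0.0))] [0.59657562 0.28997631 0.0782795 ]
knob (array([0.46021582, 0.29835172, 0.06492514]), np.float64(0.008470776469239475))
tip (array([0.50708404, 0.29647781, 0.05359431]), np.float64(0.0016781008251438062))
zero (array([0.51031679, 0.30624004, 0.05266363]), np.float64(0.002297089348359953))
t 0.15 turn [-2.00e-02  1.00e-02  1.42e+01] shift [-19.831   9.135  -0.989] open 0.0854
```

```bash

python3 -m jog '[[0,0,1,0,0,-0.07,1],[0,0,1,0,0,-0.07,1],[0,0,1,0,0,-0.07,1],[0,0,1,0,0,-0.07,1],[0,0,1,0,0,-0.07,1]]' 40
python3 -m jog '[[0,0,1,0,0,-0.07,1],[0,0,1,0,0,-0.07,1],[0,0,1,0,0,-0.07,1],[0,0,1,0,0,-0.07,1],[0,0,1,0,0,-0.07,1]]' >/dev/null
python3 -m jog '[[0,0,1,0,0,-0.07,1],[0,0,1,0,0,-0.07,1],[0,0,1,0,0,-0.07,1],[0,0,1,0,0,-0.07,1],[0,0,0.2,0,0,0,1]]'
python3 -m jog '[[0,0,0,-0.99,0.457,0,1],[0,0,0,-0.99,0.457,0,1],[0,0,0,-0.99,0.457,0,1],[0,0,0,-0.99,0.457,0,1],[0,0,0,-0.99,0.457,0,1]]' >/dev/null
python3 -m jog '[[0,0,0,-0.99,0.457,0,1],[0,0,0,-0.99,0.457,0,1],[0,0,0,-0.99,0.457,0,1],[0,0,0,-0.99,0.457,0,1],[0,0,0,-0.99,0.457,0,1]]' >/dev/null
python3 -m jog '[[0,0,0,-0.99,0.457,0,1],[0,0,0,-0.99,0.457,0,1],[0,0,0,-0.99,0.457,0,1],[0,0,0,-0.99,0.457,0,1],[0,0,0,-0.99,0.457,0,1]]' >/dev/null
python3 -m jog '[[0,0,0,-0.99,0.457,0,1],[0,0,0,-0.99,0.457,0,1],[0,0,0,-0.99,0.457,0,1],[0,0,0,-0.99,0.457,0,1],[0,0,0,-0.99,0.457,0,1]]'
python3 - <<'E'
from h import *
plan(.4775,.008,.26,1.5)
d=grab('wrist','w1.pkl');save(d,'pics/w1.png')
E
```

```text
t: 0.78
tool_pos: [0.1881, 0.5957, 0.2413]
tool_rot: [-1.143, -2.926, 0.001]
contact_force: [-0.2, 0.1, -0.3]
opening: 0.0854
grip_force: 0.0
t: 2.02
tool_pos: [0.1881, 0.5959, 0.2605]
tool_rot: [2.192, 2.25, -0.0]
contact_force: [0.1, -0.7, 0.1]
opening: 0.0856
grip_force: 0.0
t: 4.53
tool_pos: [0.4778, 0.0082, 0.2605]
tool_rot: [-2.191, -2.251, 0.0]
contact_force: [0.5, 0.2, -0.2]
opening: 0.0856
grip_force: 0.0
t 4.53 turn [-0.   -0.    0.01] shift [-0.008 -0.011  0.015] open 0.0856
```

View pics/w1.png

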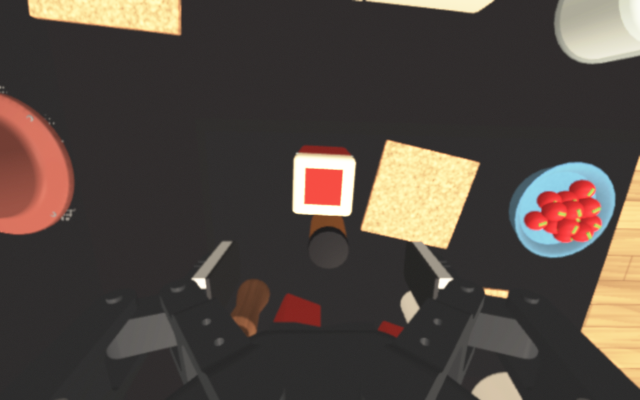

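The wrist view shows the tin's lid at (324,185) with the spice jar right behind it at (328,246), the middle mat at (420,195), and the fingers straddling in x.

```bash
python3 - <<'E'
from h import *
T=load('top.pkl');S=load('scene.pkl');W=load('w1.pkl')
m=cv2.inRange(cv2.cvtColor(W["img"],cv2.COLOR_RGB2HSV),(0,0,150),(40,80,255))
for c in cv2.findContours(m,cv2.RETR_EXTERNAL,cv2.CHAIN_APPROX_NONE)[0]:
    r=cv2.minAreaRect(c)
    if 2000<cv2.contourArea(c)<6000:
        P=onplane(W,cv2.boxPoints(r),.12);print(r,P.mean(0).round(4),np.linalg.norm(np.diff(P,axis=0),axis=1).round(4),np.degrees(np.arctan2(*(P[1]-P[0])[1::-1])).round(1), two(T,(289.7,209),W,r[0]))
hsv=cv2.cvtColor(W["img"],cv2.COLOR_RGB2HSV);m=cv2.inRange(hsv,(8,50,110),(24,190,255))
for c in cv2.findContours(m,cv2.RETR_EXTERNAL,cv2.CHAIN_APPROX_NONE)[0]:
    r=cv2.minAreaRect(c)
    if cv2.contourArea(c)>5000:
        P=onplane(W,cv2.boxPoints(r),.008);print('mat',P.mean(0).round(4),np.linalg.norm(np.diff(P,axis=0),axis=1).round(4),two(T,(306.8,165.8),W,r[0]))
print('jar',two(T,(320.8,208.3),W,(328,247)))
E
```

```text
((322.8544921875, 184.73704528808594), (62.40953063964844, 60.676456451416016), 3.2397005558013916) [0.48  0.009 0.12 ] [0.065  0.0634 0.0653] 86.7 (array([0.47932824, 0.00825236, 0.11172561]), np.float64(0.0013993224594178984))
((598.5, 31.5), (63.0, 81.0), 90.0) [0.7313 0.1617 0.12  ] [0.0754 0.0548 0.0794] 2.8 (array([0.43795639, 0.02050068, 0.45605733]), np.float64(0.07929062230946378))
mat [ 0.9659 -0.1791  0.008 ] [0.087  0.4631 0.1157] (array([ 0.58696044, -0.0137284 ,  0.2927915 ]), np.float64(0.06872945417278437))
mat [ 0.6254 -0.0327  0.008 ] [0.1423 0.1461 0.148 ] (array([ 0.62252108, -0.03010708,  0.00809544]), np.float64(0.004372941975414598))
jar (array([ 0.48715173, -0.07804467,  0.08429792]), np.float64(0.0036643095506722957))
```

```bash

python3 -m jog '[[0,0,0,0,0.04,1,1],[0,0,0,0,0,1,1],[0,0,0,0,0,1,1],[0,0,0,0,0,1,1],[0,0,0,0,0,1,1]]' >/dev/null
python3 -m jog '[[0,0,0,0,0,1,1],[0,0,0,0,0,0.5,1],[0,0,0,0,0,0,1],[0,0,0,0,0,0,1]]'
python3 -m jog '[[0,0,0,0,0,0,-1],[0,0,0,0,0,0,-1],[0,0,0,0,0,0,-1],[0,0,0,0,0,0,-1],[0,0,0,0,0,0,-1]]' 30
python3 -m jog '[[0,0,0,0,0,0,-1],[0,0,0,0,0,0,-1]]'
python3 -m jog '[[0,0,0,0,0,-0.3,-1],[0,0,0,0,0,-0.7,-1],[0,0,0,0,0,-0.5,-1],[0,0,0,0,0,0,-1],[0,0,0,0,0,0,-1]]'
for i in 1 2 3; do python3 -m jog '[[0,0,0,0,0,0,-1]]'|grep -E 'force'; done
```

```text
t: 5.7
tool_pos: [0.4798, 0.0092, 0.067]
tool_rot: [2.191, 2.249, 0.002]
contact_force: [0.2, -0.3, -0.2]
opening: 0.0854
grip_force: 0.0
t: 6.32
tool_pos: [0.4796, 0.0091, 0.0673]
tool_rot: [2.192, 2.249, 0.001]
contact_force: [-3.0, 0.1, 5.9]
opening: 0.0638
grip_force: 31.1
t: 6.58
tool_pos: [0.4796, 0.0091, 0.0673]
tool_rot: [2.192, 2.249, 0.001]
contact_force: [-3.2, 0.1, 6.3]
opening: 0.0645
grip_force: 31.1
t: 7.2
tool_pos: [0.4783, 0.0093, 0.11]
tool_rot: [-2.192, -2.249, 0.001]
contact_force: [-0.4, -0.3, -3.1]
opening: 0.0646
grip_force: 32.1
contact_force: [-1.0, 0.3, -2.5]
grip_force: 32.1
contact_force: [-0.2, 0.1, -3.6]
grip_force: 32.1
contact_force: [1.3, 0.1, -3.8]
grip_force: 32.1
```

About 3.3 N, so tin_1 is the part-full one. I'll set it back where it stood.

```bash

python3 -m jog '[[0,0,0,0,0,0.6,-1],[0,0,0,0,0,0.5,-1],[0,0,0,0,0,0.2,-1],[0,0,0,0,0,0.1,-1],[0,0,0,0,0,0.04,-1]]'
python3 -m jog '[[0,0,0,0,0,0.03,-1],[0,0,0,0,0,0,-1]]'
python3 -m jog '[[0,0,0,0,0,0,1],[0,0,0,0,0,0,1],[0,0,0,0,0,0,1]]'
python3 -m jog '[[0,0,0,0,0,-1,1],[0,0,0,0,0,-1,1],[0,0,0,0,0,-1,1],[0,0,0,0,0,-1,1],[0,0,0,0,0,-1,1]]'
python3 - <<'E'
from h import *
T=grab('top','t2.pkl')
for n in('top.pkl','t2.pkl'):
    d=load(n);m=cv2.inRange(d["img"][195:225,275:305],(150,140,110),(255,255,255))
    c=max(cv2.findContours(m,cv2.RETR_EXTERNAL,cv2.CHAIN_APPROX_NONE)[0],key=cv2.contourArea);print(cv2.minAreaRect(c))
plan(.441,-.243,.22,-22);plan(.607,-.293,.22,-21);plan(.607,-.293,.22,69)
E
```

```text
t: 8.2
tool_pos: [0.479, 0.0093, 0.0676]
tool_rot: [2.192, 2.25, 0.0]
contact_force: [-0.6, 0.2, -3.6]
opening: 0.0641
grip_force: 32.0
t: 8.45
tool_pos: [0.4792, 0.0092, 0.0673]
tool_rot: [2.192, 2.249, 0.001]
contact_force: [-1.5, -0.5, -0.1]
opening: 0.0644
grip_force: 32.2
t: 8.82
tool_pos: [0.4792, 0.0093, 0.067]
tool_rot: [2.192, 2.249, 0.001]
contact_force: [0.2, -0.2, -0.1]
opening: 0.0855
grip_force: 0.0
t: 9.45
tool_pos: [0.4787, 0.0093, 0.2177]
tool_rot: [2.192, 2.25, 0.0]
contact_force: [0.2, 0.4, -0.0]
opening: 0.0856
grip_force: 0.0
((14.970770835876465, 14.026153564453125), (23.241939544677734, 23.020057678222656), 3.1798300743103027)
((7.5, 26.0), (6.0, 1.0), 90.0)
t 9.5 turn [ 0.09 -0.    4.7 ] shift [-8.29   1.91   0.089] open 0.085
t 9.5 turn [ 0.09 -0.    4.5 ] shift [-7.895  7.528  0.089] open 0.085
t 9.5 turn [  0.07   0.07 -13.5 ] shift [-7.528 -7.895  0.089] open 0.085
```

```bash

python3 -m jog '[[0,0,0.9,0,0,0,1],[0,0,0.9,0,0,0,1],[0,0,0.9,0,0,0,1],[0,0,0.9,0,0,0,1],[0,0,0.9,0,0,0,1]]' >/dev/null
python3 -m jog '[[0,0,0,-0.987,0.941,0,1],[0,0,0,-0.987,0.941,0,1],[0,0,0,-0.987,0.941,0,1],[0,0,0,-0.987,0.941,0,1],[0,0,0,-0.987,0.941,0,1]]' >/dev/null
python3 -m jog '[[0,0,0,-0.987,0.941,0,1],[0,0,0,-0.987,0.941,0,1],[0,0,0,-0.987,0.941,0,1],[0,0,0,0,0,0,1]]'
python3 - <<'E'
from h import *
T0=load('top.pkl');T=grab('top','t2.pkl');W=grab('wrist','w2.pkl');save(W,'pics/w2.png')
for d in(T0,T):
    m=cv2.inRange(d["img"][195:225,275:305],(150,140,110),(255,255,255))
    c=max(cv2.findContours(m,cv2.RETR_EXTERNAL,cv2.CHAIN_APPROX_NONE)[0],key=cv2.contourArea);print(cv2.minAreaRect(c))
m=cv2.inRange(cv2.cvtColor(W["img"],cv2.COLOR_RGB2HSV),(0,0,150),(40,80,255))
for c in cv2.findContours(m,cv2.RETR_EXTERNAL,cv2.CHAIN_APPROX_NONE)[0]:
    r=cv2.minAreaRect(c)
    if 2000<cv2.contourArea(c)<9000:
        P=onplane(W,cv2.boxPoints(r),.12);print(r,P.mean(0).round(4),np.linalg.norm(np.diff(P,axis=0),axis=1).round(4),np.degrees(np.arctan2(*(P[1]-P[0])[1::-1])).round(1))
plan(.607,-.293,.22,-21)
E
```

```text
t: 11.25
tool_pos: [0.6048, -0.2951, 0.2154]
tool_rot: [-2.591, -1.775, 0.001]
contact_force: [-0.2, 0.6, -0.3]
opening: 0.0854
grip_force: 0.0
((14.970770835876465, 14.026153564453125), (23.241939544677734, 23.020057678222656), 3.1798300743103027)
((14.936206817626953, 14.08448314666748), (23.25391960144043, 23.077754974365234), 3.3664605617523193)
((142.0, 207.0), (68.0, 88.0), 90.0) [ 0.45   -0.2437  0.12  ] [0.0782 0.0651 0.084 ] -21.2
((577.9999389648438, 233.99996948242188), (145.99996948242188, 121.99998474121094), 90.0) [ 0.8177 -0.4193  0.12  ] [0.1093 0.1579 0.1288] -20.9
((324.4999694824219, 193.49996948242188), (70.99998474121094, 68.99998474121094), -0.0) [ 0.6092 -0.2915  0.12  ] [0.0635 0.0609 0.0635] 67.1
((334.7839660644531, 102.47438049316406), (48.32554244995117, 57.85851287841797), 19.29004669189453) [ 0.6446 -0.2224  0.12  ] [0.0446 0.0384 0.0452] 48.1
t 11.35 turn [-0.01 -0.01 -0.01] shift [ 0.019  0.086 -0.141] open 0.0856
```

View pics/w2.png

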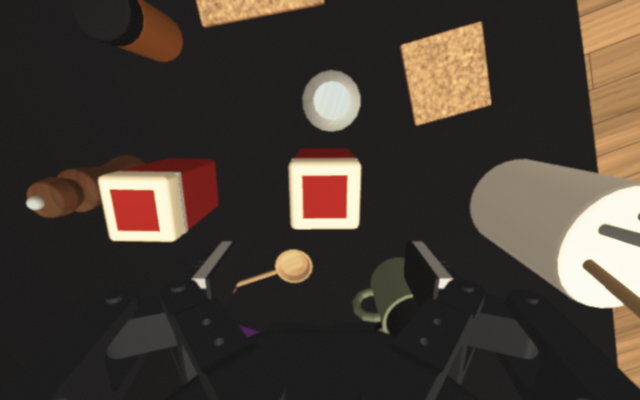

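Wrist view: tin_3's lid is at (325,193), square to the fingers. The shaker is at (331,100) and clear of the finger path. Tin_1 has not moved.

```bash

python3 -m jog '[[0,0,0,0.05,0.12,0.5,1],[0,0,0,0,0,1,1],[0,0,0,0,0,1,1],[0,0,0,0,0,1,1],[0,0,0,0,0,1,1]]' >/dev/null
python3 -m jog '[[0,0,0,0,0,0.45,1],[0,0,0,0,0,0,1]]'
python3 -m jog '[[0,0,0,0,0,0,-1],[0,0,0,0,0,0,-1],[0,0,0,0,0,0,-1],[0,0,0,0,0,0,-1],[0,0,0,0,0,0,-1]]' 30
python3 -m jog '[[0,0,0,0,0,0,-1]]'
python3 -m jog '[[0,0,0,0,0,-0.3,-1],[0,0,0,0,0,-0.7,-1],[0,0,0,0,0,-0.5,-1],[0,0,0,0,0,0,-1],[0,0,0,0,0,0,-1]]'
for i in 1 2 3; do python3 -m jog '[[0,0,0,0,0,0,-1]]'|grep -E 'force'; done
```

```text
t: 12.22
tool_pos: [0.6077, -0.2916, 0.0666]
tool_rot: [-2.587, -1.778, 0.002]
contact_force: [-0.1, -0.3, -0.4]
opening: 0.0859
grip_force: 0.0
t: 12.85
tool_pos: [0.6094, -0.2933, 0.0701]
tool_rot: [2.588, 1.778, 0.002]
contact_force: [-2.4, 0.9, 6.7]
opening: 0.0637
grip_force: 34.9
t: 12.98
tool_pos: [0.6094, -0.2932, 0.0701]
tool_rot: [2.588, 1.778, 0.002]
contact_force: [-1.7, 1.4, 6.2]
opening: 0.0639
grip_force: 34.9
t: 13.6
tool_pos: [0.6084, -0.2926, 0.113]
tool_rot: [-2.589, -1.779, 0.0]
contact_force: [-0.8, -0.5, -2.5]
opening: 0.0639
grip_force: 34.7
contact_force: [-0.0, 0.6, -0.8]
grip_force: 34.7
contact_force: [0.1, -0.1, -1.0]
grip_force: 34.7
contact_force: [0.1, 0.0, -2.0]
grip_force: 34.7
```

About 1.5 N, so tin_3 is the empty one, and it goes to the platform.

```bash

python3 -m jog '[[0,0,0,0,0,-0.95,-1],[0,0,-0.9,0,0,-0.95,-1],[0,0,-0.9,0,0,-0.95,-1],[0,0,-0.9,0,0,-0.95,-1],[0,0,-0.8,0,0,-0.8,-1]]'
python3 - <<'E'
from h import *
plan(.5966,.2885,.25,-3.4)
E
```

```text
t: 14.6
tool_pos: [0.6087, -0.2928, 0.2524]
tool_rot: [2.286, 2.154, 0.0]
contact_force: [0.2, -0.1, -1.3]
opening: 0.0641
grip_force: 34.6
t 14.6 turn [0.01 0.   0.  ] shift [19.319 -1.551  0.08 ] open 0.0641
```

```bash

python3 -m jog '[[0,0,0,0.5,-0.04,0,-1],[0,0,0,0.97,-0.08,0,-1],[0,0,0,0.97,-0.08,0,-1],[0,0,0,0.97,-0.08,0,-1],[0,0,0,0.97,-0.08,0,-1]]' >/dev/null
python3 -m jog '[[0,0,0,0.97,-0.08,0,-1],[0,0,0,0.97,-0.08,0,-1],[0,0,0,0.97,-0.08,0,-1],[0,0,0,0.97,-0.08,0,-1],[0,0,0,0.97,-0.08,0,-1]]' >/dev/null
python3 -m jog '[[0,0,0,0.97,-0.08,0,-1],[0,0,0,0.97,-0.08,0,-1],[0,0,0,0.97,-0.08,0,-1],[0,0,0,0.97,-0.08,0,-1],[0,0,0,0.97,-0.08,0,-1]]' >/dev/null
python3 -m jog '[[0,0,0,0.97,-0.08,0,-1],[0,0,0,0.97,-0.08,0,-1],[0,0,0,0.97,-0.08,0,-1],[0,0,0,0.9,-0.07,0,-1],[0,0,0,0.46,-0.04,0,-1]]' >/dev/null
python3 -m jog '[[0,0,0,0,0,0.5,-1],[0,0,0,0,0,0.9,-1],[0,0,0,0,0,0.6,-1]]'
python3 - <<'E'
from h import *
plan(.5966,.2885,.160,-3.4)
T=grab('top','t3.pkl');S=grab('scene','s3.pkl');save(S,'pics/s3.png')
E
```

```text
t: 17.48
tool_pos: [0.596, 0.2583, 0.1879]
tool_rot: [-2.289, -2.15, 0.005]
contact_force: [-0.0, 0.4, -2.7]
opening: 0.0636
grip_force: 34.6
t 17.48 turn [-0.04  0.02 -0.04] shift [ 1.007 -0.041  0.931] open 0.0636
```

View pics/s3.png

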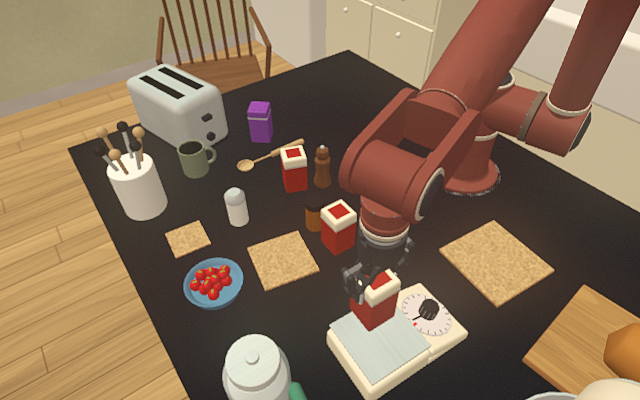

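The scene shows the tin held just short of the platform centre, about 30 mm to its right. The mat, jar and other tins are where they were. I'll shift 30 mm and lower with force feedback.

```bash

python3 -m jog '[[0,0,0,0.6,-0.02,0,-1],[0,0,0,0.4,-0.02,0.4,-1],[0,0,0,0,0,0.4,-1],[0,0,0,0,0,0,-1]]' | sed -n '1,4p'
for i in 1; do python3 -m jog '[[0,0,0,0,0,0.1,-1],[0,0,0,0,0,0,-1]]'| sed -n '2p;4p'; done
python3 -m jog '[[0,0,0,0,0,0.08,-1],[0,0,0,0,0,0,-1]]'| sed -n '2p;4p'
```

```text
t: 18.08
tool_pos: [0.5967, 0.2894, 0.1649]
tool_rot: [-2.287, -2.152, 0.005]
contact_force: [0.5, -0.6, -1.5]
tool_pos: [0.5979, 0.2893, 0.1642]
contact_force: [-0.3, -0.7, -0.5]
tool_pos: [0.5978, 0.2894, 0.1617]
contact_force: [-0.2, -0.4, -0.8]
```

```bash

for i in 1 ; do python3 -m jog '[[0,0,0,0,0,0.08,-1],[0,0,0,0,0,0,-1]]'| sed -n '2p;4p'; done
python3 -m jog '[[0,0,0,0,0,0.07,-1],[0,0,0,0,0,0,-1]]'| sed -n '2p;4p'
python3 -m jog '[[0,0,0,0,0,0.05,-1],[0,0,0,0,0,0,-1]]'| sed -n '2p;4p'
python3 - <<'E'
from h import *
plan(.5966,.2885,.152,-3.4)
S=grab('scene','s4.pkl');save(S,'pics/s4.png',(310,250,490,385),4.4)
E
```

```text
tool_pos: [0.5976, 0.2894, 0.159]
contact_force: [0.3, -0.1, -1.1]
tool_pos: [0.5976, 0.2895, 0.1569]
contact_force: [-0.2, -0.2, -1.2]
tool_pos: [0.5977, 0.2895, 0.1555]
contact_force: [-0.3, -0.1, -1.5]
t 19.32 turn [-0.    0.   -0.02] shift [-0.035 -0.033  0.116] open 0.0639
```

View pics/s4.png

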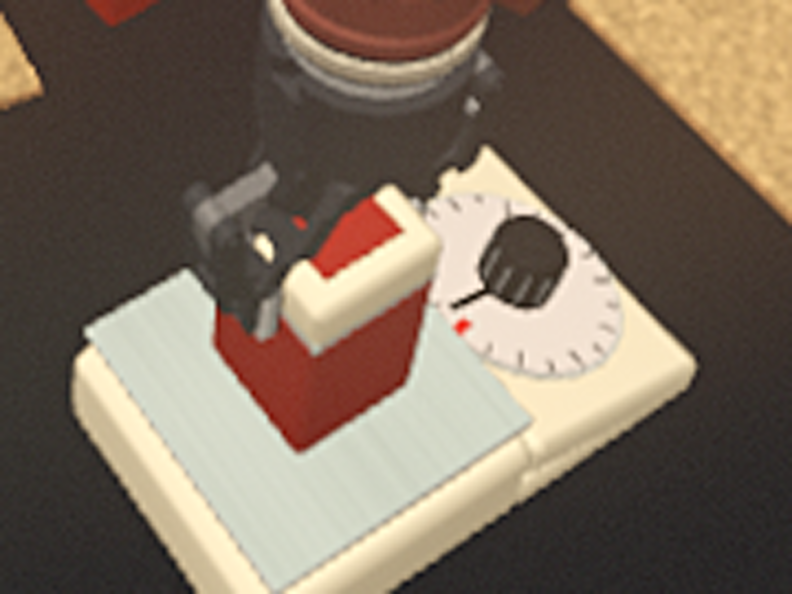

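The crop shows the tin roughly centred and almost touching. The pointer is still at its rest position. I'll lower a little more.

```bash

for i in 1 ; do python3 -m jog '[[0,0,0,-0.03,-0.03,0.07,-1],[0,0,0,0,0,0,-1]]'| sed -n '2p;4p'; done
python3 -m jog '[[0,0,0,0,0,0.07,-1],[0,0,0,0,0,0,-1],[0,0,0,0,0,0,-1]]'| sed -n '2p;4p'
python3 -m jog '[[0,0,0,0,0,0.05,-1],[0,0,0,0,0,0,-1],[0,0,0,0,0,0,-1]]'| sed -n '2p;4p'
```

```text
tool_pos: [0.5969, 0.2887, 0.1537]
contact_force: [-0.1, -0.5, -0.8]
tool_pos: [0.597, 0.2887, 0.1518]
contact_force: [-0.3, -0.4, 0.8]
tool_pos: [0.5969, 0.2888, 0.1502]
contact_force: [0.7, 1.2, 0.9]
```

```bash

python3 -m jog '[[0,0,0,0,0,-0.03,1],[0,0,0,0,0,0,1],[0,0,0,0,0,0,1]]'| sed -n '2p;4p'
python3 -m jog '[[0,0,0,0,0,-1,1],[0,0,0,0,0,-1,1],[0,0,0,0,0,-1,1],[0,0,0,0,0,-0.8,1]]'
python3 - <<'E'
from h import *
W=grab('wrist','w5.pkl');save(W,'pics/w5.png')
S=grab('scene','s5.pkl')
E
```

```text
tool_pos: [0.5967, 0.2886, 0.1507]
contact_force: [0.4, -0.4, -0.1]
t: 21.25
tool_pos: [0.597, 0.2887, 0.2664]
tool_rot: [2.288, 2.152, 0.002]
contact_force: [0.9, 0.8, -0.7]
opening: 0.0852
grip_force: 0.0
```

View pics/w5.png

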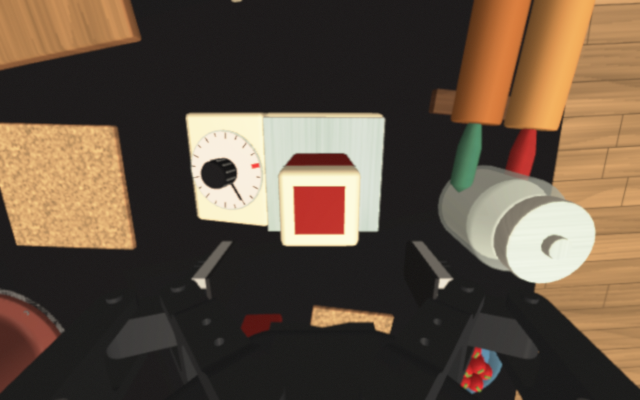

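Wrist view: the tin stands centred on the platform. Dial centre is about (227,170), knob (220,173), pointer tip (241,203) and red zero mark (256,165). Next I'll locate the dial precisely.

```bash
python3 - <<'E'
from h import *
V={'w':(load('w5.pkl'),(185,110,270,228),(227,170)),'t':(load('top.pkl'),(160,190,225,236),(194,212)),'s':(load('s5.pkl'),(390,285,475,350),None)}
C={}
for n,(d,(x0,y0,x1,y1),_) in V.items():
    im=d["img"][y0:y1,x0:x1]; hsv=cv2.cvtColor(im,cv2.COLOR_RGB2HSV)
    m=cv2.inRange(hsv,(0,0,170),(180,24,255))
    m2=cv2.morphologyEx(m,cv2.MORPH_CLOSE,np.ones((7,7)))
    for c in cv2.findContours(m2,cv2.RETR_EXTERNAL,cv2.CHAIN_APPROX_NONE)[0]:
        if cv2.contourArea(c)>250:
            e=cv2.fitEllipse(cv2.convexHull(c)); ce=np.array(e[0])+[x0,y0]
            print(n,cv2.contourArea(c),ce.round(1),np.round(e[1],1),onplane(d,[ce],.0425).round(4)); C.setdefault(n,ce)
    k=cv2.inRange(hsv,(0,0,0),(180,255,60))
    r=cv2.inRange(hsv,(0,140,90),(8,255,255))|cv2.inRange(hsv,(172,140,90),(180,255,255))
    if r.any(): print(n,'red',np.argwhere(r).mean(0)[::-1]+[x0,y0], hsv[hsv.shape[0]//2,::8,1])
for a,b in(('w','t'),('w','s'),('t','s')):
    if a in C and b in C: print(a,b,two(V[a][0],C[a],V[b][0],C[b]))
E
python3 - <<'E'
from h import *
save(load('w5.pkl'),'pics/w5c.png',(180,105,275,232),4.7)
E
```

```text
w 287.0 [267.5 172. ] [ 26.3 110.1] [[0.5259 0.2931 0.0425]]
w red [255.         165.30434783] [26 28 53 23 28 33 29 26 27 27 38]
t 1009.5 [198.4 207.5] [36.3 49.9] [[0.482  0.2855 0.0425]]
t red [191. 197.] [ 7 13 29 20 44 25 16 27 28]
s 535.5 [414.8 364.8] [40.1 96.5] [[0.5667 0.3646 0.0425]]
s red [396.31058824 320.50352941] [ 60  73 187  35  52  94  36  35  87  71  71]
w t (array([ 0.50027921,  0.29195604, -0.0144507 ]), np.float64(0.03249406840929177))
w s (array([ 0.47442989,  0.28511364, -0.17626162]), np.float64(0.0599979970446891))
t s (array([ 0.49576154,  0.32887991, -0.11606677]), np.float64(0.0007812643946421885))
```

View pics/w5c.png

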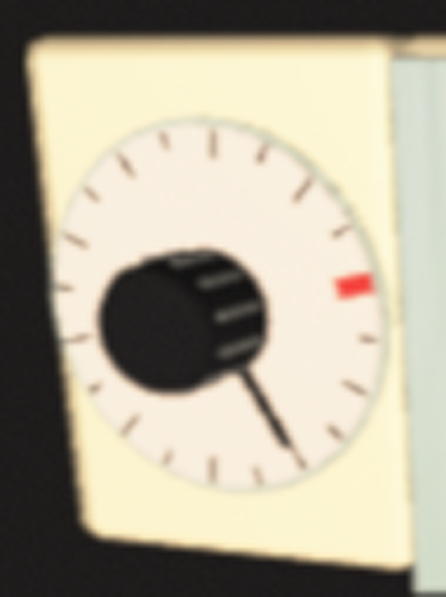

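The crop shows the disc outline centred at (219,304), the knob top at (168,323), the pointer tip at (288,446) and the zero mark at (354,286).

```bash
python3 - <<'E'
from h import *
T=load('top.pkl');S=load('scene.pkl');W=load('w5.pkl')
f=lambda p,s,o:np.array(p)/s+o
w=f((219.5,304),4.7,[180,105]);t=f((171.5,411),5,[160,130]);s=f((537,206),4.6,[310,270])
print('dial',two(T,t,W,w),two(S,s,W,w),two(T,t,S,s))
for d,p in((T,t),(S,s),(W,w)): print(onplane(d,[p],.043).round(4))
k=f((168,323),4.7,[180,105]);print('knobtop',onplane(W,[k],.043+.031*np.cos(.26)).round(4),two(W,k,T,f((164,416),5,[160,130])),onplane(T,[f((164,416),5,[160,130])],.073).round(4))
# angles of tip and mark in dial plane about centre
c=onplane(W,[w],.043)[0]; yaw=np.radians(-3.4); u=np.array([np.cos(yaw)*np.cos(.26),np.sin(yaw)*np.cos(.26),np.sin(.26)]);v=np.array([-np.sin(yaw),np.cos(yaw),0]);n=np.cross(u,v)
for nm,p in(('tip',(288,446)),('zero',(354,286))):
    o,r=ray(W,[f(p,4.7,[180,105])]); q=o+r[0]*((c-o)@n/(r[0]@n))-c; print(nm,np.hypot(q@u,q@v),np.degrees(np.arctan2(q@v,q@u)))
for nm,p in(('tip',(172,342)),('zero',(157,336))):
    c=onplane(T,[t],.043)[0];o,r=ray(T,[f(p,5,[160,130])]); q=o+r[0]*((c-o)@n/(r[0]@n))-c; print(nm,np.hypot(q@u,q@v),np.degrees(np.arctan2(q@v,q@u)))
E
```

```text
dial (array([0.46865284, 0.29885756, 0.03478796]), np.float64(0.0011551860474136187)) (array([0.47180993, 0.30178642, 0.04587507]), np.float64(0.004030018105835542)) (array([0.46700416, 0.29973548, 0.03752041]), np.float64(0.0031825051141054846))
[[0.4676 0.297  0.043 ]]
[[0.4689 0.3025 0.043 ]]
[[0.472  0.2997 0.043 ]]
knobtop [[0.4684 0.3002 0.073 ]] (array([0.46303006, 0.29737603, 0.05836197]), np.float64(0.0011884841511992717)) [[0.4624 0.2927 0.073 ]]
tip 0.044523606861935024 -65.96518117626543
zero 0.0431939391614433 9.019556703997026
tip 0.04140852266414022 1.7357519102276344
zero 0.045423456796291076 13.328386893361486
```

```bash
cat >> h.py <<'E'
YAW=np.radians(-3.4); TIL=.26
def knobplan(grip,back,ang):
    """ang deg of closing axis from scale x in the face, seen from above"""
    u=np.array([np.cos(YAW)*np.cos(TIL),np.sin(YAW)*np.cos(TIL),np.sin(TIL)]);v=np.array([-np.sin(YAW),np.cos(YAW),0]);n=np.cross(u,v)
    a=np.radians(ang); Y=np.cos(a)*u+np.sin(a)*v; X=np.cross(Y,-n); G=np.c_[X,Y,-n]
    o=status.get_obs(); M=R.from_rotvec(o["tool_rot"]).as_matrix()
    p=np.array(grip)-n*.0187+n*back
    print('t',round(o["t"],2),'turn',(np.degrees(R.from_matrix(M.T@G).as_rotvec())/5).round(2),'shift',(G.T@(p-o["tool_pos"])/.03).round(3),'tgt',p.round(4))
E
python3 - <<'E'
from h import *
knobplan((.4615,.2985,.067),.06,37)
E
```

```text
t 21.35 turn [-2.8  -0.96 -7.39] shift [ 3.73  -4.888  3.956] tgt [0.4509 0.2991 0.1069]
```

```bash

python3 -m jog '[[-0.35,-0.12,-0.924,0,0,0,0.45],[-0.35,-0.12,-0.924,0,0,0,0.45],[-0.35,-0.12,-0.924,0,0,0,0.45],[-0.35,-0.12,-0.924,0,0,0,0.45]]'>/dev/null
python3 -m jog '[[-0.35,-0.12,-0.924,0,0,0,0.45],[-0.35,-0.12,-0.924,0,0,0,0.45],[-0.35,-0.12,-0.924,0,0,0,0.45],[-0.35,-0.12,-0.924,0,0,0,0.45]]'>/dev/null
python3 -m jog '[[0,0,0,0.746,-0.978,0,0.45],[0,0,0,0.746,-0.978,0,0.45],[0,0,0,0.746,-0.978,0,0.45],[0,0,0,0.746,-0.978,0,0.45],[0,0,0,0.746,-0.978,0,0.45]]'>/dev/null
python3 -m jog '[[0,0,0,0,0,0,0.45],[0,0,0,0,0,0,0.45]]'
python3 - <<'E'
from h import *
knobplan((.4615,.2985,.067),.06,37)
W=grab('wrist','w6.pkl');save(W,'pics/w6.png')
print(proj(W,[[.468,.2985,.042],[.4602,.299,.072]]))
E
```

```text
t: 23.22
tool_pos: [0.4189, 0.3001, 0.2182]
tool_rot: [1.372, 2.562, 0.152]
contact_force: [0.3, 0.4, -0.7]
opening: 0.0617
grip_force: 0.0
t 23.23 turn [-0.07 -0.02  0.01] shift [-0.023  0.081  3.859] tgt [0.4509 0.2991 0.1069]
[[324.78744599 178.37706047]
 [325.05117586 184.23369779]]
```

View pics/w6.png

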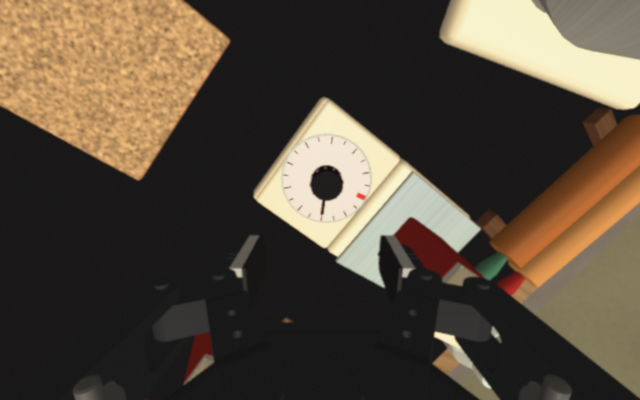

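The disc is centred at (326,178) and the knob at (326,182), within about 1.5 px of my prediction. The pointer is at (323,213) and the zero mark at (361,197). I'll descend and grip.

```bash

python3 -m jog '[[-0.07,0,0,0,0.12,0.86,0.45],[0,0,0,0,0,1,0.45],[0,0,0,0,0,1,0.45],[0,0,0,0,0,1,0.45],[0,0,0,0,0,0.7,0.45]]'|sed -n '2p;4p'
python3 -m jog '[[0,0,0,0,0,0.5,0.45],[0,0,0,0,0,0.4,0.45],[0,0,0,0,0,0.3,0.45],[0,0,0,0,0,0,0.45]]'
python3 - <<'E'
from h import *
knobplan((.4615,.2985,.067),0,37)
E
```

```text
tool_pos: [0.4573, 0.2997, 0.0855]
contact_force: [-0.5, 0.6, 0.6]
t: 24.4
tool_pos: [0.4654, 0.2996, 0.0517]
tool_rot: [1.371, 2.56, 0.159]
contact_force: [-0.6, -0.0, -0.9]
opening: 0.0619
grip_force: 0.0
t 24.4 turn [-0.01 -0.02  0.01] shift [-0.04  -0.021  0.098] tgt [0.4663 0.2982 0.0489]
```

```bash

python3 -m jog '[[0,0,0,0,0,0,-1],[0,0,0,0,0,0,-1],[0,0,0,0,0,0,-1],[0,0,0,0,0,0,-1],[0,0,0,0,0,0,-1]]' 25
python3 -m jog '[[0,0,0.6,0,0,0,-1],[0,0,1,0,0,0,-1],[0,0,1,0,0,0,-1],[0,0,1,0,0,0,-1],[0,0,1,0,0,0,-1]]'|sed -n '2,6p'
python3 -m jog '[[0,0,1,0,0,0,-1],[0,0,1,0,0,0,-1],[0,0,1,0,0,0,-1],[0,0,1,0,0,0,-1],[0,0,1,0,0,0,-1]]'|sed -n '2,6p'
python3 -m jog '[[0,0,1,0,0,0,-1],[0,0,1,0,0,0,-1],[0,0,1,0,0,0,-1],[0,0,1,0,0,0,-1],[0,0,0,0,0,0,-1]]'|sed -n '2,6p'
python3 - <<'E'
from h import *
knobplan((.4615,.2985,.067),0,-33)
W=grab('wrist','w7.pkl');T=grab('top','t7.pkl');S=grab('scene','s7.pkl')
a=W["img"][:,:,::-1];b=S["img"][280:360,385:480,::-1]
b=cv2.resize(b,(475,400),interpolation=cv2.INTER_CUBIC)
cv2.imwrite('pics/w7.png',cv2.resize(np.hstack([a[:,120:445],b]),None,fx=1,fy=1))
E
```

```text
t: 25.02
tool_pos: [0.4659, 0.3001, 0.0532]
tool_rot: [1.37, 2.559, 0.162]
contact_force: [-2.2, -0.7, 5.8]
opening: 0.0355
grip_force: 25.3
tool_pos: [0.4661, 0.3002, 0.0533]
tool_rot: [1.87, 2.249, 0.23]
contact_force: [-1.7, -0.4, 5.0]
opening: 0.0348
grip_force: 25.2
tool_pos: [0.4664, 0.3002, 0.0533]
tool_rot: [2.338, 1.811, 0.295]
contact_force: [-1.1, -0.1, 4.5]
opening: 0.0353
grip_force: 25.2
tool_pos: [0.4666, 0.3001, 0.0534]
tool_rot: [2.643, 1.397, 0.338]
contact_force: [-0.0, -1.1, 5.9]
opening: 0.0352
grip_force: 25.2
t 26.9 turn [-0.   -0.03  0.42] shift [-0.077 -0.002  0.142] tgt [0.4663 0.2982 0.0489]
```

View pics/w7.png

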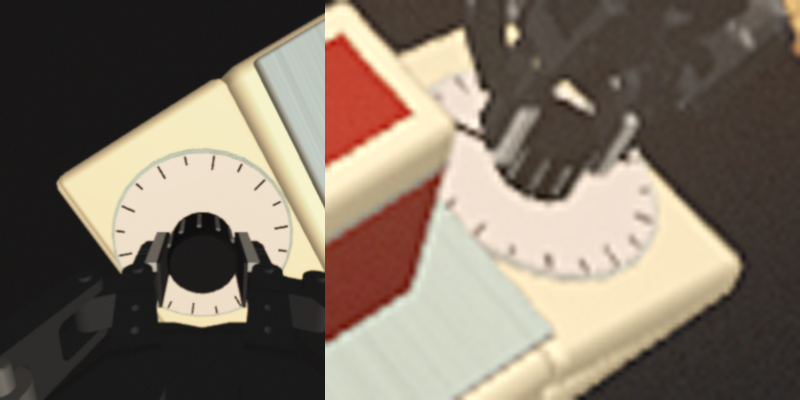

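The wrist half shows the knob gripped at (203,255), with the pointer and zero mark hidden by the gripper; the scene half shows the pointer emerging at (460,125). I've now viewed 12 pictures, which is over the 10 allowed. From here I'll measure by code only and view no more. I'll get the remaining turn from the unobstructed frame, w6.

```bash
cat >> h.py <<'E'
def dial(d,c0=(.468,.2985,.042)):
    u=np.array([np.cos(YAW)*np.cos(TIL),np.sin(YAW)*np.cos(TIL),np.sin(TIL)]);v=np.array([-np.sin(YAW),np.cos(YAW),0]);n=np.cross(u,v);c0=np.array(c0)
    # rectify dial plane: 0.2 mm per pixel, 600x600, +u to the right, +v up
    g=(np.arange(600)-300)*.0002; gx,gy=np.meshgrid(g,-g)
    P=c0+gx[...,None]*u+gy[...,None]*v
    q=proj(d,P.reshape(-1,3)).reshape(600,600,2).astype(np.float32)
    im=cv2.remap(d["img"],q[...,0],q[...,1],cv2.INTER_CUBIC)
    hsv=cv2.cvtColor(im,cv2.COLOR_RGB2HSV)
    red=(cv2.inRange(hsv,(0,110,120),(8,255,255))|cv2.inRange(hsv,(170,110,120),(180,255,255)))>0
    return im,hsv,red
E
python3 - <<'E'
from h import *
from scipy import ndimage as nd
from scipy.optimize import least_squares
d=load('w6.pkl');im,hsv,red=dial(d)
V=hsv[...,2].astype(int); g=cv2.GaussianBlur(V.astype(np.float32),(0,0),3); bg=cv2.medianBlur(V.astype(np.uint8),81)
dark=(V<bg-25)
lab,n=nd.label(dark); yy,xx=np.mgrid[:600,:600]; X=(xx-300)*.2; Y=-(yy-300)*.2
pts=[]
for i in range(1,n+1):
    m=lab==i; a=m.sum()
    if a<40: continue
    x,y=X[m].mean(),Y[m].mean(); r=np.hypot(x,y)
    print(a,round(x,1),round(y,1),'r',round(r,1),'ang',round(np.degrees(np.arctan2(y,x)),1), 'rmax',np.hypot(X[m],Y[m]).max().round(1))
    if 41<r<52 and a<400: pts.append((x,y))
print('red',X[red].mean(),Y[red].mean(),red.sum())
pts=np.array(pts);f=least_squares(lambda p:np.hypot(*(pts-p[:2]).T)-p[2],[0,0,46],loss='soft_l1');c=f.x;print('centre',c)
print('marks',np.sort(np.degrees(np.arctan2(pts[:,1]-c[1],pts[:,0]-c[0]))).round(1))
print('red ang',np.degrees(np.arctan2(Y[red].mean()-c[1],X[red].mean()-c[0])))
R_=np.hypot(X-c[0],Y-c[1]);A=np.degrees(np.arctan2(Y-c[1],X-c[0]))
for r0,r1 in((24,30),(30,36),(36,41)):
    m=(R_>r0)&(R_<r1)&dark; print(r0,m.sum(),np.median(A[m]),A[m].std())
E
```

```text
3420 -11.6 44.7 r 46.2 ang 104.6 rmax 54.6
210 -7.7 47.3 r 47.9 ang 99.2 rmax 50.2
80 28.7 45.6 r 53.9 ang 57.8 rmax 54.5
227 22.3 43.8 r 49.1 ang 63.1 rmax 51.8
449 -21.4 40.8 r 46.1 ang 117.7 rmax 50.0
765 34.8 36.8 r 50.6 ang 46.6 rmax 54.8
55 41.9 34.7 r 54.4 ang 39.7 rmax 54.7
511 46.1 25.0 r 52.5 ang 28.5 rmax 55.3
416 -40.9 18.8 r 45.0 ang 155.3 rmax 48.9
3571 -6.4 9.2 r 11.2 ang 124.7 rmax 20.0
2242 22.1 -1.6 r 22.1 ang -4.1 rmax 28.2
341 57.2 6.5 r 57.6 ang 6.5 rmax 58.8
185 -46.1 4.6 r 46.3 ang 174.3 rmax 48.5
514 57.1 -7.8 r 57.7 ang -7.7 rmax 59.6
271 50.3 -5.8 r 50.7 ang -6.5 rmax 53.2
422 -44.1 -10.3 r 45.3 ang -166.9 rmax 49.1
1480 -4.5 -19.5 r 20.0 ang -103.0 rmax 25.2
467 46.3 -20.3 r 50.5 ang -23.7 rmax 54.6
233 57.6 -25.4 r 62.9 ang -23.8 rmax 66.0
2944 20.9 -32.9 r 39.0 ang -57.6 rmax 54.8
389 -40.9 -25.4 r 48.1 ang -148.1 rmax 51.4
327 39.0 -33.8 r 51.6 ang -40.9 rmax 55.0
643 -30.2 -36.6 r 47.4 ang -129.6 rmax 52.2
684 57.5 -46.8 r 74.1 ang -39.1 rmax 83.2
416 -17.9 -45.9 r 49.3 ang -111.3 rmax 52.6
657 -2.9 -48.9 r 49.0 ang -93.4 rmax 53.7
368 12.4 -49.5 r 51.1 ang -75.9 rmax 54.4
red 47.840461642905645 8.933740665308893 1473
centre [ 2.07128359 -1.19520368 49.13413051]
marks [-150.6  -77.9  -41.4   -5.4   65.8  101.4  173.1]
red ang 12.478713805078637
24 888 -56.32323748526241 15.935986237026286
30 795 -59.14793911762176 2.6748725857368645
36 661 -59.479657998652804 2.270272024459753
```

```bash
cat >> h.py <<'E'
def phase(d,c,rows=(44,50)):
    from scipy.signal import find_peaks
    im,hsv,red=dial(d); g=cv2.GaussianBlur(hsv[...,2],(0,0),1.5).astype(np.float32)
    a=np.radians(np.arange(-180,180,.5)); r=np.arange(rows[0],rows[1],.5)
    X=c[0]+np.outer(np.cos(a),r);Y=c[1]+np.outer(np.sin(a),r)
    s=cv2.remap(g,(300+X*5).astype(np.float32),(300-Y*5).astype(np.float32),cv2.INTER_LINEAR).mean(1)
    pk,_=find_peaks(-s,prominence=8); out=[(np.degrees(a[i]).round(1),int(s[i])) for i in pk if s[i]>80]
    return out
E
python3 - <<'E'
from h import *
from scipy import ndimage as nd
for f in('w6.pkl','w7.pkl'):
    d=load(f)
    p=phase(d,(2.07,-1.2));print(f,p)
    ang=np.radians([q[0]*20 for q in p]); print('phase mod18',np.degrees(np.angle(np.exp(1j*ang).mean()))/20,abs(np.exp(1j*ang).mean()))
E
```

```text
w6.pkl [(np.float64(-169.0), 176), (np.float64(-150.5), 202), (np.float64(-132.5), 179), (np.float64(-114.0), 199), (np.float64(-96.0), 178), (np.float64(-78.0), 210), (np.float64(-59.5), 188), (np.float64(-41.5), 211), (np.float64(-23.5), 190), (np.float64(-5.5), 204), (np.float64(15.0), 231), (np.float64(30.5), 215), (np.float64(48.0), 182), (np.float64(66.0), 218), (np.float64(83.5), 188), (np.float64(101.5), 222), (np.float64(119.5), 194), (np.float64(137.0), 220), (np.float64(155.0), 184), (np.float64(173.0), 214)]
phase mod18 -6.075258422316096 0.9556721461820418
w7.pkl [(np.float64(-147.0), 185), (np.float64(-129.0), 141), (np.float64(-111.0), 181), (np.float64(-93.0), 130), (np.float64(-38.5), 164), (np.float64(-20.0), 110), (np.float64(-2.0), 168), (np.float64(16.5), 118), (np.float64(34.5), 168), (np.float64(52.5), 130), (np.float64(70.5), 182), (np.float64(88.5), 122), (np.float64(106.5), 189), (np.float64(124.0), 120), (np.float64(142.0), 186), (np.float64(159.5), 130)]
phase mod18 -2.1233088353688414 0.9782330738749406
```

The dial marks give a 68.0° turn so far. The pointer lay 72.0° from the zero mark, so 4° remains.

```bash

python3 -m jog '[[0,0,0.4,0,0,0,-1],[0,0,0.4,0,0,0,-1],[0,0,0,0,0,0,-1]]'|sed -n '2,4p'
python3 -m jog '[[0,0,0,0,0,0,0.45],[0,0,0,0,0,0,0.45],[0,0,0,0,0,0,0.45]]'|sed -n '2,6p'
python3 -m jog '[[0,0,0,0,0,-0.5,0.45],[0,0,0,0,0,-1,0.45],[0,0,0,0,0,-1,0.45],[0,0,0,0,0,-1,0.45],[0,0,0,0,0,-1,0.45]]'|sed -n '2,6p'
python3 -m jog '[[0,0,0,0,0,-0.8,1],[0,0,0,0,0,0,1],[0,0,0,0,0,0,1]]'|sed -n '1,3p'
cat > m.py <<'E'
from h import *
W=grab('wrist','w8.pkl')
im,hsv,red=dial(W); yy,xx=np.mgrid[:600,:600]; X=(xx-300)*.2; Y=-(yy-300)*.2
ok=red&(np.hypot(X,Y)<55)&(np.hypot(X,Y)>30); print('red',X[ok].mean().round(1),Y[ok].mean().round(1),ok.sum())
from scipy.optimize import least_squares
p=phase(W,(2.07,-1.2));print(p)
# centre from mark phases: minimise spread of mark angles mod 18
best=min(((1-abs(np.exp(1j*np.radians([q[0]*20 for q in phase(W,(cx,cy))])).mean()),cx,cy) for cx in np.arange(-3,4.1,1) for cy in np.arange(-4,3.1,1)));c=best[1:];print(best)
print('red ang',np.degrees(np.arctan2(Y[ok].mean()-c[1],X[ok].mean()-c[0])), [q[0] for q in phase(W,c)])
V=hsv[...,2]; Rr=np.hypot(X-c[0],Y-c[1]);A=np.degrees(np.arctan2(Y-c[1],X-c[0]))
for r0,r1 in((28,32),(32,36),(36,40),(40,43)):
    m=(Rr>r0)&(Rr<r1)&(V<110)&(A>-100)&(A<-20); print(r0,m.sum(),np.median(A[m]) if m.any() else None, A[m].std() if m.any() else None)
E
python3 m.py
```

```text
tool_pos: [0.4666, 0.3001, 0.0534]
tool_rot: [2.696, 1.308, 0.345]
contact_force: [0.5, -0.2, 5.5]
tool_pos: [0.465, 0.2996, 0.0516]
tool_rot: [2.698, 1.307, 0.34]
contact_force: [-0.9, 0.6, -0.0]
opening: 0.062
grip_force: 0.0
tool_pos: [0.4306, 0.3017, 0.1848]
tool_rot: [2.698, 1.307, 0.343]
contact_force: [-0.1, 0.2, 0.7]
opening: 0.0619
grip_force: 0.0
t: 28.8
tool_pos: [0.4245, 0.3017, 0.2053]
tool_rot: [2.698, 1.307, 0.34]
red 25.2 -41.2 1297
[(np.float64(-169.0), 183), (np.float64(-151.0), 221), (np.float64(-133.0), 197), (np.float64(-115.0), 219), (np.float64(-96.5), 204), (np.float64(-78.5), 214), (np.float64(-41.5), 205), (np.float64(-23.5), 182), (np.float64(-5.5), 210), (np.float64(12.5), 199), (np.float64(30.5), 214), (np.float64(48.5), 204), (np.float64(66.5), 224), (np.float64(84.0), 195), (np.float64(102.0), 219), (np.float64(119.5), 193), (np.float64(137.5), 220), (np.float64(155.5), 196), (np.float64(173.0), 218)]
(np.float64(0.014362034229537413), np.float64(2.0), np.float64(-1.0))
red ang -60.0145572596119 [np.float64(-169.0), np.float64(-151.0), np.float64(-132.5), np.float64(-114.5), np.float64(-96.5), np.float64(-78.5), np.float64(-61.0), np.float64(-42.0), np.float64(-23.5), np.float64(-6.0), np.float64(12.5), np.float64(30.5), np.float64(48.5), np.float64(66.0), np.float64(84.0), np.float64(102.0), np.float64(120.0), np.float64(137.5), np.float64(155.5), np.float64(173.5)]
28 247 -60.439645535319265 1.3671924737902519
32 252 -60.59572621415204 1.2219242803244412
36 245 -60.67584116430174 1.0767728238514738
40 129 -60.50253879163162 0.9432127285947952
```

The zero mark and the pointer now agree within 0.5° (about 1.5 g). Next, the remaining tin.

```bash
python3 - <<'E'
from h import *
plan(.4415,-.243,.24,68)
print(status.get_obs()["q"].round(2))
E
```

```text
t 28.85 turn [ 0.98 -3.   14.65] shift [ 7.329 16.614 -1.181] open 0.0855
[ 0.55 -0.32  2.01 -0.15  1.24  1.26]
```

```bash

python3 -m jog '[[0.065,-0.2,0.977,0,0,0,1],[0.065,-0.2,0.977,0,0,0,1],[0.065,-0.2,0.977,0,0,0,1],[0.065,-0.2,0.977,0,0,0,1],[0.065,-0.2,0.977,0,0,0,1]]'>/dev/null
python3 -m jog '[[0.065,-0.2,0.977,0,0,0,1],[0.065,-0.2,0.977,0,0,0,1],[0.065,-0.2,0.977,0,0,0,1],[0.065,-0.2,0.977,0,0,0,1],[0.065,-0.2,0.977,0,0,0,1]]'>/dev/null
python3 -m jog '[[0.065,-0.2,0.977,0,0,0,1],[0.065,-0.2,0.977,0,0,0,1],[0.065,-0.2,0.977,0,0,0,1],[0.065,-0.2,0.977,0,0,0,1],[0.065,-0.2,0.977,0,0,0,1]]'|sed -n '2,4p'
python3 - <<'E'
from h import *
plan(.4415,-.243,.24,68)
E
```

```text
tool_pos: [0.4244, 0.3014, 0.204]
tool_rot: [3.082, -0.605, -0.002]
contact_force: [0.1, 1.2, -0.5]
t 30.73 turn [ 0.01  0.01 -0.04] shift [ 7.328 16.612 -1.2  ] open 0.0857
```

17 rows of (0.431, 0.977), raising over the first rows.

```bash

python3 -m jog '[[0,0,0,0.431,0.977,-0.4,1],[0,0,0,0.431,0.977,-0.4,1],[0,0,0,0.431,0.977,-0.4,1],[0,0,0,0.431,0.977,0,1],[0,0,0,0.431,0.977,0,1]]'>/dev/null
python3 -m jog '[[0,0,0,0.431,0.977,0,1],[0,0,0,0.431,0.977,0,1],[0,0,0,0.431,0.977,0,1],[0,0,0,0.431,0.977,0,1],[0,0,0,0.431,0.977,0,1]]'>/dev/null
python3 -m jog '[[0,0,0,0.431,0.977,0,1],[0,0,0,0.431,0.977,0,1],[0,0,0,0.431,0.977,0,1],[0,0,0,0.431,0.977,0,1],[0,0,0,0.431,0.977,0,1]]'>/dev/null
python3 -m jog '[[0,0,0,0.431,0.977,0,1],[0,0,0,0.431,0.977,0,1],[0,0,0,0,0,0,1],[0,0,0,0,0,0,1]]'|sed -n '2,4p'
python3 - <<'E'
from h import *
W=grab('wrist','w9.pkl')
m=cv2.inRange(cv2.cvtColor(W["img"],cv2.COLOR_RGB2HSV),(0,0,150),(40,80,255))
for c in cv2.findContours(m,cv2.RETR_EXTERNAL,cv2.CHAIN_APPROX_NONE)[0]:
    r=cv2.minAreaRect(c)
    if 2000<cv2.contourArea(c)<9000:
        P=onplane(W,cv2.boxPoints(r),.12);print(np.round(r[0]),P.mean(0).round(4),np.linalg.norm(np.diff(P,axis=0),axis=1).round(4),np.degrees(np.arctan2(*(P[1]-P[0])[1::-1])).round(1),two(load('top.pkl'),(380.1,224.7),W,r[0]))
plan(.4415,-.243,.24,68); plan(.4415,-.243,.067,68)
E
```

```text
tool_pos: [0.4413, -0.2419, 0.2404]
tool_rot: [-3.081, 0.6, 0.0]
contact_force: [-0.6, 0.9, 0.1]
[ 28. 267.] [0.4812 0.0869 0.12  ] [0.1373 0.0598 0.1337] -40.4 (array([ 0.46524939, -0.21367764,  0.33683508]), np.float64(0.07424081588581356))
[ 97. 242.] [ 0.4799 -0.0044  0.12  ] [0.0919 0.0637 0.0982] -91.4 (array([ 0.46465565, -0.21418097,  0.32136633]), np.float64(0.07157822568608196))
[322. 188.] [ 0.4449 -0.244   0.12  ] [0.0623 0.0653 0.0665] -112.0 (array([ 0.44219272, -0.24379327,  0.10611698]), np.float64(0.0016649161649748719))
[226.  25.] [ 0.6078 -0.222   0.12  ] [0.0623 0.0378 0.0649] -112.5 (array([ 0.45509066, -0.24249691,  0.42503375]), np.float64(0.09556115290561273))
t 33.15 turn [-0.02  0.   -0.  ] shift [0.019 0.04  0.023] open 0.0852
t 33.15 turn [-0.02  0.   -0.  ] shift [0.019 0.04  5.789] open 0.0852
```

```bash

python3 -m jog '[[0,0,0,0.07,0.04,0.8,1],[0,0,0,0,0,1,1],[0,0,0,0,0,1,1],[0,0,0,0,0,1,1],[0,0,0,0,0,1,1]]' >/dev/null
python3 -m jog '[[0,0,0,0,0,0.6,1],[0,0,0,0,0,0.38,1],[0,0,0,0,0,0,1]]'|sed -n '2,4p'
python3 -m jog '[[0,0,0,0,0,0,-1],[0,0,0,0,0,0,-1],[0,0,0,0,0,0,-1],[0,0,0,0,0,0,-1],[0,0,0,0,0,0,-1]]' 40
python3 -m jog '[[0,0,0,0,0,0,-1]]'|sed -n '2,4p'
python3 -m jog '[[0,0,0,0,0,-0.3,-1],[0,0,0,0,0,-0.7,-1],[0,0,0,0,0,-0.5,-1],[0,0,0,0,0,0,-1],[0,0,0,0,0,0,-1]]'
for i in 1 2 3; do python3 -m jog '[[0,0,0,0,0,0,-1]]'|grep -E 'force'; done
```

```text
tool_pos: [0.4434, -0.2439, 0.0679]
tool_rot: [-3.082, 0.599, -0.002]
contact_force: [-0.3, 0.0, -1.0]
t: 34.78
tool_pos: [0.4446, -0.2446, 0.0697]
tool_rot: [-3.083, 0.6, -0.007]
contact_force: [1.8, 4.0, 5.2]
opening: 0.0636
grip_force: 45.5
tool_pos: [0.4446, -0.2446, 0.0697]
tool_rot: [-3.083, 0.6, -0.007]
contact_force: [0.9, 3.2, 5.8]
t: 35.52
tool_pos: [0.4429, -0.244, 0.1124]
tool_rot: [-3.082, 0.6, -0.001]
contact_force: [0.2, 0.7, -5.1]
opening: 0.0637
grip_force: 45.7
contact_force: [-0.0, 0.2, -5.5]
grip_force: 45.7
contact_force: [0.4, 0.0, -4.9]
grip_force: 45.7
contact_force: [0.7, 0.4, -2.7]
grip_force: 45.7
```

About 5 N, so tin_2 is the full one, and it goes to the middle mat.

```bash

python3 -m jog '[[0,0,0,0,0,-0.9,-1],[0,0,0,0,0,-1,-1],[0,0,-0.8,0,0,-1,-1],[0,0,-0.8,0,0,-0.8,-1],[0,0,-0.6,0,0,0,-1]]'|sed -n '2,4p'
python3 - <<'E'
from h import *
W=load('w1.pkl');T=load('top.pkl')
plan(.622,-.0305,.22,-101);plan(.622,-.0305,.085,-101)
E
```

```text
tool_pos: [0.4445, -0.2453, 0.2274]
tool_rot: [3.125, -0.299, 0.01]
contact_force: [0.0, -0.0, -5.3]
t 36.52 turn [ 0.02 -0.08  0.02] shift [ 4.443 -8.157  0.247] open 0.0638
t 36.52 turn [ 0.02 -0.08  0.02] shift [ 4.443 -8.157  4.747] open 0.0638
```

```bash

python3 -m jog '[[0,0,0,0.3,-0.55,0,-1],[0,0,0,0.494,-0.906,0,-1],[0,0,0,0.494,-0.906,0,-1],[0,0,0,0.494,-0.906,0,-1],[0,0,0,0.494,-0.906,0,-1]]' >/dev/null
python3 -m jog '[[0,0,0,0.494,-0.906,0,-1],[0,0,0,0.494,-0.906,0,-1],[0,0,0,0.494,-0.906,0,-1],[0,0,0,0.494,-0.906,0,-1],[0,0,0,0.191,-0.359,0,-1]]' >/dev/null
python3 -m jog '[[0,0,0,0,0,0.5,-1],[0,0,0,0,0,1,-1],[0,0,0,0,0,1,-1],[0,0,0,0,0,1,-1],[0,0,0,0,0,0.6,-1]]' |sed -n '1,4p'
python3 -m jog '[[0,0,0,0,0,0.1,-1],[0,0,0,0,0,0,-1]]' |sed -n '1,4p'
python3 - <<'E'
from h import *
plan(.622,-.0305,.08,-101)
# mat in a fresh top view: visible corners vs. first picture not needed; lid position check
E
```

```text
t: 38.4
tool_pos: [0.6189, -0.0301, 0.0984]
tool_rot: [-3.126, 0.304, 0.004]
contact_force: [0.3, 0.2, -5.4]
t: 38.65
tool_pos: [0.6216, -0.0299, 0.0995]
tool_rot: [-3.126, 0.302, -0.005]
contact_force: [0.7, -0.6, -5.2]
t 38.65 turn [-0.01 -0.04 -0.01] shift [0.017 0.017 0.65 ] open 0.0634
```

```bash

python3 -m jog '[[0,0,0,0.017,0.017,0.4,-1],[0,0,0,0,0,0.15,-1],[0,0,0,0,0,0,-1]]' |sed -n '2p;4p'
python3 -m jog '[[0,0,0,0,0,0.08,-1],[0,0,0,0,0,0,-1]]' |sed -n '2p;4p'
python3 -m jog '[[0,0,0,0,0,0.06,-1],[0,0,0,0,0,0,-1]]' |sed -n '2p;4p'
```

```text
tool_pos: [0.6211, -0.0301, 0.0815]
contact_force: [0.0, -0.2, -4.0]
tool_pos: [0.6216, -0.0301, 0.0798]
contact_force: [-0.1, 0.4, -4.5]
tool_pos: [0.6215, -0.0301, 0.0779]
contact_force: [0.3, -0.4, -5.5]
```

```bash

python3 -m jog '[[0,0,0,0,0,0.06,-1],[0,0,0,0,0,0,-1]]' |sed -n '2p;4p'
python3 -m jog '[[0,0,0,0,0,0.04,-1],[0,0,0,0,0,0,-1]]' |sed -n '2p;4p'
```

```text
tool_pos: [0.6219, -0.0302, 0.0778]
contact_force: [-4.8, 1.5, 5.1]
tool_pos: [0.622, -0.0302, 0.0778]
contact_force: [-6.7, 2.6, 10.5]
```

```bash

python3 -m jog '[[0,0,0,0,0,-0.06,-1],[0,0,0,0,0,0,-1]]' |sed -n '2p;4p'
python3 -m jog '[[0,0,0,0,0,0,1],[0,0,0,0,0,0,1],[0,0,0,0,0,0,1]]' |sed -n '2p;4p'
python3 -m jog '[[0,0,0,0,0,-0.7,1],[0,0,0,0,0,-1,1],[0,0,0,0,0,-1,1],[0,0,0,0,0,-1,1],[0,0,0,0,0,-1,1]]' |sed -n '2p;4p'
python3 -m jog '[[0,0,0,0,0,-1,1],[0,0,0,-1,0,0,1],[0,0,0,-1,0,0,1],[0,0,0,-1,0,0,1],[0,0,0,-1,0,0,1]]' |sed -n '1,2p'
python3 - <<'E'
from h import *
T=grab('top','t9.pkl');S=grab('scene','s9.pkl');T0=load('top.pkl')
def lids(d):
    hsv=cv2.cvtColor(d["img"],cv2.COLOR_RGB2HSV); m=cv2.inRange(hsv,(0,150,90),(6,255,255))|cv2.inRange(hsv,(172,150,90),(180,255,255))
    return [(np.round(cv2.minAreaRect(c)[0],1),int(cv2.contourArea(c))) for c in cv2.findContours(m,cv2.RETR_EXTERNAL,cv2.CHAIN_APPROX_NONE)[0] if 60<cv2.contourArea(c)<400]
for d in(T0,T):print(lids(d))
print(lids(S))
df=np.abs(T["img"].astype(int)-T0["img"]).max(2)>50
m=cv2.morphologyEx(df.astype(np.uint8),cv2.MORPH_OPEN,np.ones((3,3)))
n,_,st,ce=cv2.connectedComponentsWithStats(m)
for i in range(1,n): print(st[i],ce[i].round())
print('proj mat ctr lid',proj(T,[[.622,-.0305,.128],[.5966,.2885,.2025]]),proj(S,[[.622,-.0305,.128],[.5966,.2885,.2025]]))
E
```

```text
tool_pos: [0.622, -0.0302, 0.0778]
contact_force: [-4.5, 1.4, 5.5]
tool_pos: [0.6217, -0.0302, 0.0766]
contact_force: [-0.7, 0.3, 0.3]
tool_pos: [0.6216, -0.0303, 0.2208]
contact_force: [-0.3, -0.3, -0.4]
t: 41.9
tool_pos: [0.5028, -0.0072, 0.2494]
[(array([380. , 224.8]), 159), (array([289.5, 209.5]), 151), (array([398.5, 165.8]), 147), (array([196.5,  84.5]), 69), (array([95.7, 69.1]), 151)]
[(array([290. , 209.5]), 138), (array([197.8, 170.5]), 175), (array([183.8, 159.7]), 161), (array([304.9, 157.4]), 103), (array([196.5,  84.5]), 69), (array([95.7, 69.1]), 150)]
[(array([385.9, 299.1]), 377), (array([279.9, 224.8]), 163), (array([338.3, 210.6]), 149)]
[  183   147   136   253 13830] [256. 282.]
[176 153  16  15 219] [184. 160.]
[178 153  30  26 358] [197. 169.]
[384 152  29  30 608] [398. 167.]
[315 193   4   5  19] [317. 195.]
[365 211  30  29 602] [379. 225.]
[   0  293  129  107 6825] [ 47. 355.]
[278 358   3   3   9] [279. 359.]
[286 359  32  22 337] [302. 369.]
[321 387   3   3   9] [322. 388.]
[318 398   3   2   6] [319. 398.]
proj mat ctr lid [[304.97217345 157.5269089 ]
 [183.72190596 158.9688155 ]] [[277.86285176 225.36060001]
 [384.93401102 299.88852992]]
```

```bash
python3 - <<'E'
from h import *
S=load('s9.pkl');S0=load('scene.pkl')
df=np.abs(S["img"].astype(int)-S0["img"]).max(2)>50
m=cv2.morphologyEx(df.astype(np.uint8),cv2.MORPH_OPEN,np.ones((3,3)))
n,_,st,ce=cv2.connectedComponentsWithStats(m)
for i in range(1,n): print(st[i],ce[i].round())
from station import finish_job
print(finish_job())
E
```

```text
[ 293    0  209  108 8925] [375.  31.]
[ 542    0   56   73 1667] [567.  32.]
[ 564    0   72  119 2628] [603.  51.]
[637  23   3   6  15] [638.  26.]
[330  35  33  22 428] [348.  46.]
[ 487   68   91   90 3326] [528. 114.]
[457  75   4   4  15] [459.  77.]
[559  74   5   5  23] [561.  76.]
[565  74  10   5  38] [569.  76.]
[449  82  14  20 139] [456.  91.]
[449 106  14  18 126] [454. 114.]
[539 130  37  34 695] [558. 147.]
[490 133   6   5  23] [493. 135.]
[336 135  10   9  49] [341. 139.]
[ 280  145   28   47 1081] [294. 168.]
[316 145   8   9  52] [320. 149.]
[534 157   6  14  42] [536. 164.]
[218 158  31  44 756] [233. 175.]
[332 166   4  13  42] [334. 172.]
[ 263  213   37   57 1374] [281. 241.]
[360 280  42  33 746] [383. 296.]
[ 358  306   51   47 1268] [382. 330.]
[404 308   6   5  27] [407. 310.]
the job is handed in; nothing more can be done
None
```

I handed the job in at about 42 s: the empty tin is centred on the platform and the scale reads zero to within about 1.5 g, the full tin is on the middle of the mat, and the part-full tin is back in its place with nothing else measurably shifted by camera, though I viewed 12 pictures against the limit of 10.

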